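# Clamp a terminal block in a cam-lever fixture

## Task

Lay the black screw terminal block flat and right way up between the two low guide rails of the small bench fixture, lengthwise from stop to jaw, and let go of it while the lever is still open. Then, with the closed fingertips, push the fixture's cam lever round until it snaps over centre, and press it home on its stop with a steady push of 13 N (give or take 2) for about a second, never pushing on the fixture with more than 20 N. Finish with the block clamped and the lever home, and leave the ferrule jar and the tape roll where they are.

Things in the scene. Friction and masses are not known exactly. Their poses are not given: they have to be found in the camera images.
- vise: Grey metal cam-lever fixture bolted to the bench; place and yaw differ each time. Origin: underside of the base, below the middle of the nest; z up, clamp axis = y. Base plate 70 mm in x, y = -97 to +49 mm, 12 mm thick. At the +y end a fixed stop: face at y = +31 mm, 46 mm wide, 14 mm thick, top at z = 38 mm. At the -y end the lever on its upright pivot: x = 0, y = -72 mm.
- nest (a point): Middle of the nest floor, 12 mm over the bench; axes as the fixture's. Guide rails along y, inner faces at x = -12.5 and +12.5 mm (1.5 mm to spare each side of the block), 6 mm thick, 4 mm high over the floor, from y = -19 to +25 mm. Stop face at y = +31 mm; jaw face at y = -35 mm with the lever open, so the 58 mm block has 8 mm of play.
- pivot (a point): Top of the lever's hub, on its upright pivot axis, 51 mm over the bench; axes as the fixture's. The lever lies level, z = 34 to 46 mm: a 12 mm wide steel bar, then a black handle, 14 mm wide, 42 to 86 mm from the pivot, only bench beneath it. Push it round anticlockwise (from above) on the handle's side, best 65 mm out; it is pushed, not gripped.
- lever_travel (a point): The same point as pivot, for the lever's travel, as the way it points clockwise from the fixture's x: open 138.5 deg (the start), dead centre 56.5, home 45 to 38: the rigid stop (a pin on a swivel arm) is set differently each time; feel for it. It resists with up to about 10 N, 35 to 60 deg from open, then less. Past centre it snaps home by itself and stays; let go before, it springs back.
- jaw: The moving jaw with a sprung dark rubber face, 30 mm wide. The lever drives it 9 to 10 mm towards the stop (+y of the fixture); it slides the block against the stop and presses it there with some 10 to 20 N. Origin 12 mm over the bench, 4 mm behind the rubber face: y = -39 mm in the fixture's frame when open, -29 to -30 when home.
- terminal_block: Black screw terminal block, 22 (x) x 58 (y) x 19 (z) mm, 50 g; solid body to z = 14 mm, screws and fins above. Origin at the centre of its underside, z up. Lies flat at any yaw on the bench behind the fixture; either end may face the stop. Grip it across its 22 mm width.
- ferrule_jar: Small clear jar with a label, 54 mm across, 58 mm high; stands loose on the mouse pad. Origin at the centre of its underside. Not to be moved.
- tape_roll: Roll of black tape, 48 mm across, 16 mm high, lying loose beyond the lever. Origin at the centre of its underside. Not to be moved.
Not all that is in view belongs to the job. There is more than one size of the terminal_block; the one meant has the size given above.

How it is judged:
By the outcome, as a careful person would: the job done as asked, in the order asked, and still so for the second after the job is handed in, with the robot touching nothing.
It also fails if it takes over 64 s, if anything falls off the work surface, if the arm or the gripper's body presses on something with over 40 N, if the wrist force passes 120 N, or if a joint passes its speed limit or range.

## Robot

A 6-joint arm with a two-finger parallel gripper is mounted at the origin on a cart in front of the work surface, level with it; the furniture and walls round the work are solid. World frame = base frame: x ahead of the robot, y to its left, z up, the work surface at z = 0. Lengths are in m, angles in rad, forces in N, time in s.
With the tool pointing down it reaches from about 0.25 to 0.775 m from the base axis. Payload 4 kg.
Tool frame: the origin (TCP) lies at the very end of the fingers, on their centre line; the grasp point (between the pads) lies 19 mm behind it (robot.hold_point_z is the distance from the TCP to the grasp point, in m); z points along the fingers, y is the line along which they close (so a half turn about z gives the same grasp; the last joint's range is limited). The gripper opens to 94 mm and grips with 3 to 60 N. Pads are 16 mm wide; open, the fingers measure 119 mm over their backs; the gripper's body (75 mm by 177 mm) begins 78 mm behind the grasp point.
Start: joints at [-0.851, 0.087, 1.371, -0, 1.684, -0.103], TCP at [0.403, -0.374, 0.206] pointing down, gripper open.
Joint ranges: [-3.1, 3.1], [-0.76, 2.03], [0.27, 2.55], [-1.08, 4.22], [0.17, 2.65], [-2.57, 2.57]. Speed limits (rad/s): [2.79, 2.79, 3.14, 3.14, 3.14, 3.14].

## Interface

Orientations are given as [roll, pitch, yaw] about the fixed x, y, z axes, in that order (R = Rz(yaw) Ry(pitch) Rx(roll)).
In Python, from bench import robot gives the robot as it stands.
- The arm moves only by the tool carry_out, never from a script. Its argument "steps" is a list of rows, each a list of 3 entries, a list of its own where there are three numbers: the shift along the tool's x, y, z in m, then the turn about the tool's z in units of 10 degrees (1.0 is 10 degrees), then the closure, from -1 (fully open) to 1 (shut). In form: [[[tx, ty, tz], roll, jaw], ...]. A call has 1 to 10 rows; each row is the pose to reach, as a shift and turn from the pose commanded when the call began, along the tool's axes at that moment; what a row does not reach only later rows make up. A row lasts 1/8 s, in which the tool goes at most 62.5 mm and 10.7 degrees, less where a joint would pass 70% of its speed; a pose out of reach is approached as far as the arm can. A call with a gripper value outside its range is refused whole. The fingers move at their own pace and stop on an object; the grip force is fixed at half the most. Time passes only in rows, so rows that repeat a pose let the fingers close. It gives the time, the measured TCP pose, the force, the opening and the grip force at its end, in the units of the state.
- robot.get_obs(): the state, without advancing time (a new reading comes with each control period).
- robot.snapshot(name): name is "scene" or "top" or "wrist"; returns a dict with "image" (420x560x3 uint8, red, green, blue), "z_map" (420x560 float32, m along the optical axis (not along the pixel's ray), 0 where there is no reading), "mtx" (3x3 intrinsics, pixels), "R" (3x3) and "t" (3): a world point X has camera coordinates R X + t. Camera axes: x right, y down, z forward; pixel columns grow to the right and rows downward; lengths in m; the calibration is good to about 2 mm. The wrist camera is an equidistant fisheye: a pixel r from the principal point sees the ray r / f radians off the axis. A picture is of the moment at which its call begins.
- robot.close_job(): hands the job in; it is judged then, once.
The state is a dict: "time": time; "joint_positions": joint angles; "qvel": joint speeds; "joint_torque": joint torques, N m; "tool_pos": TCP position; "ee_rot": TCP orientation; "wrist_force": force on the tool from outside, world axes, zero at the start; "wrist_torque": the same for the moment, N m; "width": finger opening in m; "finger_force": force on a finger pad.
Only numpy, scipy, OpenCV 4.12 (cv2) and the standard library are available. Lean on these libraries where they do the work, as an engineer would, in place of code of your own. Each camera call takes 0.05 s, during which the arm holds its last target. There are 200 camera calls.

## Working session

There is one attempt and no reset: what is moved stays moved. The work goes in short steps, Python scripts to look and compute and a tool call to move; the robot and the scene stay as the last step left them, time stands still between calls to the robot, and variables do not carry over. Pictures are saved under pics/ and viewed, at most 11 in all, crops included, and the job is handed in when it is done.

Besides the shell and the picture viewer there is one more tool, called after ">>>" as name(argument=value, ...), one argument or row to a line, values as JSON. carry_out: Moves the arm, as the interface text tells. Its arguments: {"type":"object","properties":{"steps":{"type":"array","items":{"type":"array"}}},"required":["steps"]}

```bash
mkdir -p pics
cat > h.py <<'E'
import numpy as np, cv2
from bench import robot
def snap(n):
    s=robot.snapshot(n); return s
def save(s,name): cv2.imwrite('pics/'+name, s['image'][:,:,::-1])
def cloud(s):
    K=s['mtx']; z=s['z_map']; v,u=np.mgrid[:z.shape[0],:z.shape[1]]
    c=np.stack([(u-K[0,2])/K[0,0]*z,(v-K[1,2])/K[1,1]*z,z],-1)
    return (c-s['t'])@s['R']   # world; invalid where z==0
E
python3 - <<'E'
from h import *
for n in('top','scene'):
    s=snap(n); save(s,n+'0.png'); np.savez(n+'0.npz',**s)
    print(n,s['mtx'].round(1).tolist(),(-s['R'].T@s['t']).round(3))
o=robot.get_obs(); print({k:np.round(v,4) for k,v in o.items()})
E
```

```text
top [[530.7, 0.0, 264.9], [0.0, 530.7, 213.3], [0.0, 0.0, 1.0]] [ 0.291 -0.101  0.974]
scene [[530.9, 0.0, 282.2], [0.0, 530.9, 207.7], [0.0, 0.0, 1.0]] [ 0.251 -1.098  0.552]
{'time': np.float64(0.1), 'joint_positions': array([-0.8511,  0.0879,  1.3721,  0.    ,  1.6836, -0.1031]), 'qvel': array([ 0.0006, -0.0019, -0.0034,  0.0012,  0.    ,  0.    ]), 'joint_torque': array([ 2.60000e-03, -3.41253e+01, -3.03302e+01,  7.20000e-02,
        3.04000e-02, -1.00000e-04]), 'tool_pos': array([ 0.4028, -0.3737,  0.2044]), 'ee_rot': array([-3.1396e+00, -2.0000e-04,  8.2280e-01]), 'wrist_force': array([-0.6982, -0.4313,  1.5178]), 'wrist_torque': array([ 0.0016, -0.0346,  0.0685]), 'finger_force': np.float64(0.0), 'width': np.float64(0.0941)}
```

View pics/top0.png

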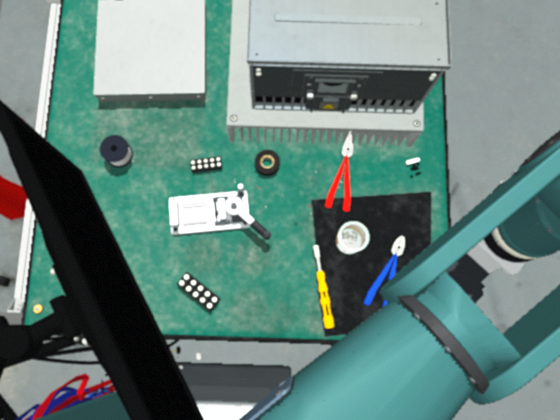

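View pics/scene0.png

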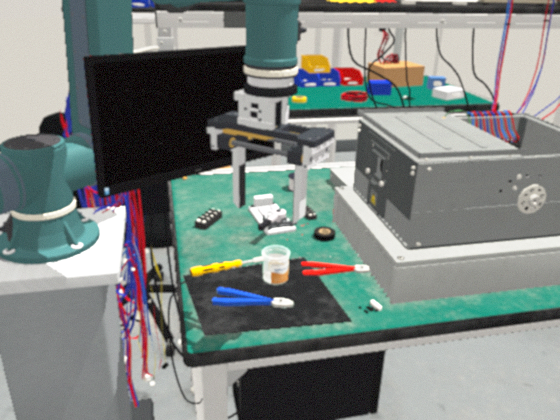

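The top view shows the fixture at about (210,212), with its stop on the left and the lever on the right pointing to (262,232). There are two candidate blocks, at (206,164) and (198,291). The tape roll is at (266,161) and the jar at (352,237). Next I'll measure both blocks and the fixture.

Run:
```python
from h import *
s=dict(np.load('top0.npz')); P=cloud(s); g=s['image'].astype(int)
ok=s['z_map']>0
def rect(m,nm):
    p=P[m]; r=cv2.minAreaRect(p[:,:2].astype(np.float32)); print(nm,m.sum(),np.round(r[0],4),np.round(r[1],4),round(r[2],1),'z',np.percentile(p[:,2],[2,50,98]).round(4))
def win(a,b,c,d):
    m=np.zeros(ok.shape,bool); m[b:d,a:c]=1; return m&ok
Z=P[:,:,2]
print('table',np.median(Z[win(60,190,140,240)]))
dz=np.median(Z[win(60,190,140,240)])
for nm,w in (('A',(182,148,230,180)),('B',(170,265,228,318)),('tape',(250,145,284,178)),('jar',(332,217,374,258))):
    rect(win(*w)&(Z>dz+.006),nm)
f=win(160,175,256,245)
for lo,hi in((.008,.014),(.014,.019),(.019,.033),(.033,.042),(.042,.06)):
    rect(f&(Z>dz+lo)&(Z<dz+hi),(lo,hi))
h=win(246,212,275,242)&(Z>dz+.03); rect(h,'handle')
a=cv2.resize(s['image'][140:325,155:290,::-1],None,fx=4.2,fy=3.2*1.0,interpolation=cv2.INTER_CUBIC)
a=cv2.resize(s['image'][145:325,150:290,::-1],None,fx=3.3,fy=3.3,interpolation=cv2.INTER_CUBIC)
cv2.imwrite('pics/crop1.png',a)
```

```text
table 0.11271896269860429Traceback (most recent call last):
  File "<stdin>", line 12, in <module>
  File "<stdin>", line 5, in rect
    return _quantile_unchecked(
        a, q, axis, out, overwrite_input, method, keepdims, weights)
    return _ureduce(a,
                    func=_quantile_ureduce_func,
    ...<5 lines>...
                    overwrite_input=overwrite_input,
                    method=method)
    r = func(a, **kwargs)
    result = _quantile(arr,
                       quantiles=q,
    ...<2 lines>...
                       out=out,
                       weights=wgt)
    slices_having_nans = np.isnan(arr[-1, ...])
                                  ~~~^^^^^^^^^
IndexError: index -1 is out of bounds for axis 0 with size 0
```

Run:
```python
from h import *
s=dict(np.load('top0.npz')); P=cloud(s)
print(s['R'].round(3))
for u,v in((80,200),(120,250),(198,291),(206,164),(290,300),(210,212),(150,100),(280,20),(300,200)): print(u,v,s['z_map'][v,u],P[v,u].round(3))
print((s['z_map']==0).mean())
```

```text
[[ 0.031 -1.    -0.002]
 [-0.979 -0.03  -0.203]
 [ 0.203  0.009 -0.979]]
80 200 0.7989472 [0.464 0.185 0.196]
120 250 0.88149524 [0.403 0.145 0.099]
198 291 0.94555634 [0.344 0.022 0.02 ]
206 164 1.0028985 [0.582 0.022 0.011]
290 300 0.9603653 [ 0.334 -0.143  0.002]
210 212 0.98437524 [0.49  0.009 0.011]
150 100 1.0383459 [0.712 0.139 0.003]
280 20 0.77416146 [ 0.725 -0.108  0.273]
300 200 0.9984506 [ 0.52  -0.158  0.001]
0.004102891156462585
```

Run:
```python
from h import *
s=dict(np.load('top0.npz')); P=cloud(s); ok=s['z_map']>0; Z=P[:,:,2]; dz=0.001
def rect(m,nm):
    p=P[m]
    if len(p)<3: print(nm,'none'); return
    r=cv2.minAreaRect(p[:,:2].astype(np.float32)); print(nm,m.sum(),np.round(r[0],4),np.round(r[1],4),round(r[2],1),'z',np.percentile(p[:,2],[2,50,98]).round(4))
def win(a,b,c,d):
    m=np.zeros(ok.shape,bool); m[b:d,a:c]=1; return m&ok
print('table',np.median(Z[win(280,290,310,320)]))
for nm,w in (('A',(182,148,230,180)),('B',(173,265,228,318)),('tape',(250,145,284,178)),('jar',(332,217,374,258))):
    rect(win(*w)&(Z>dz+.006),nm)
f=win(160,175,254,245)
for lo,hi in((.008,.014),(.014,.019),(.019,.033),(.033,.042),(.042,.06)):
    rect(f&(Z>dz+lo)&(Z<dz+hi),(lo,hi))
rect(win(246,212,275,242)&(Z>dz+.03),'handle')
a=cv2.resize(s['image'][145:325,150:290,::-1],None,fx=3.3,fy=3.3,interpolation=cv2.INTER_CUBIC)
cv2.imwrite('pics/crop1.png',a)
```

```text
table 0.0023348524932827464
A 376 [0.5909 0.0296] [0.0733 0.0486] 89.7 z [0.0082 0.0141 0.0198]
B 742 [0.3493 0.0228] [0.0803 0.0748] 84.0 z [0.0138 0.0193 0.0262]
tape 443 [ 0.5938 -0.0961] [0.0542 0.0577] 89.0 z [0.0083 0.0158 0.0193]
jar 945 [ 0.4521 -0.2555] [0.0754 0.0763] 0.6 z [0.0071 0.0199 0.065 ]
(0.008, 0.014) 1534 [0.4897 0.0118] [0.0699 0.1454] 7.1 z [0.0093 0.0119 0.0148]
(0.014, 0.019) 351 [0.4892 0.0114] [0.067  0.1359] 6.4 z [0.015  0.0168 0.0198]
(0.019, 0.033) 352 [0.4901 0.0113] [0.0572 0.14  ] 12.6 z [0.0201 0.0276 0.0336]
(0.033, 0.042) 268 [0.479  0.0072] [0.0821 0.1444] 13.5 z [0.0342 0.0378 0.0427]
(0.042, 0.06) 366 [ 0.4989 -0.0009] [0.147  0.0783] 87.5 z [0.0432 0.0458 0.052 ]
handle 240 [ 0.4598 -0.0786] [0.0599 0.0147] 48.9 z [0.0387 0.0453 0.0491]
```

View pics/crop1.png

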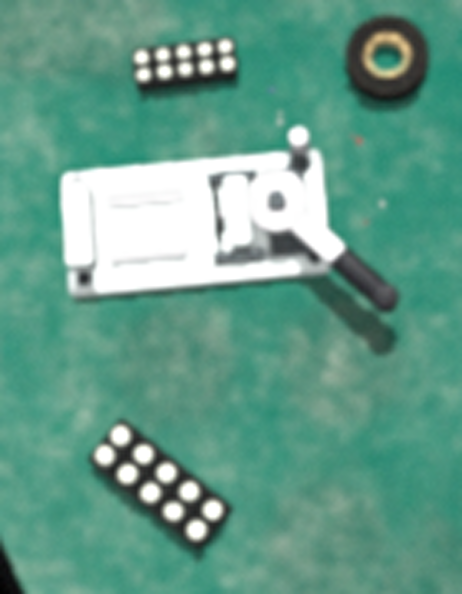

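Candidates: A at (206,164), about 57 x 22 mm, and B at (198,291), about 75 x 30 mm. A fits the 22 x 58 mm size and lies behind the fixture, and the crop confirms B is clearly larger. Next I'll check the obstacles and work out a hover pose for a closer wrist view.

```bash
cat >> h.py <<'E'
def plan(xyz,yaw,base=None):
    "shift along present tool axes, and turn units, from commanded/measured pose"
    o=robot.get_obs(); from scipy.spatial.transform import Rotation as Ro
    R=Ro.from_euler('xyz',o['ee_rot']).as_matrix(); d=R.T@(np.array(xyz)-o['tool_pos'])
    t=-(yaw-o['ee_rot'][2]); t=(t+np.pi)%(2*np.pi)-np.pi
    print('shift',d.round(4),'turn',round(np.degrees(t)/10,3),'pos',o['tool_pos'].round(4),'rot',o['ee_rot'].round(4),'F',o['wrist_force'].round(2),'w',round(float(o['width']),4),'t',round(float(o['time']),2))
E
python3 - <<'E'
from h import *
s=dict(np.load('top0.npz')); P=cloud(s); ok=s['z_map']>0
p=P[ok]; p=p[(p[:,0]>.3)&(p[:,0]<.8)&(p[:,1]>-.15)&(p[:,1]<.3)&(p[:,2]>.05)]
H={}
for x,y,z in p:
    k=(round(x/.04),round(y/.04)); H[k]=max(H.get(k,0),z)
for i in range(20,7,-1): print(round(i*.04,2),[int(1000*H.get((i,j),0)) for j in range(7,-5,-1)])
plan((.53,.02,.24),np.radians(97))
E
```

```text
0.8 [0, 0, 0, 0, 0, 0, 0, 92, 93, 0, 0, 0]
0.76 [0, 0, 0, 0, 0, 0, 0, 91, 94, 280, 275, 274]
0.72 [0, 0, 0, 0, 0, 0, 0, 91, 96, 282, 276, 276]
0.68 [0, 0, 0, 0, 0, 0, 0, 90, 94, 282, 276, 275]
0.64 [0, 0, 0, 0, 0, 0, 0, 93, 94, 284, 284, 282]
0.6 [0, 0, 0, 0, 0, 0, 0, 0, 0, 0, 0, 0]
0.56 [0, 375, 0, 0, 0, 0, 0, 0, 0, 0, 0, 0]
0.52 [0, 378, 379, 0, 0, 0, 0, 0, 52, 0, 0, 0]
0.48 [0, 348, 380, 376, 0, 0, 0, 0, 54, 0, 0, 0]
0.44 [0, 0, 380, 381, 0, 0, 0, 0, 0, 0, 0, 0]
0.4 [0, 0, 349, 382, 381, 0, 0, 0, 0, 0, 0, 0]
0.36 [0, 0, 307, 381, 383, 0, 0, 0, 0, 0, 0, 0]
0.32 [0, 0, 251, 342, 383, 385, 0, 0, 0, 0, 0, 0]
shift [ 0.3751 -0.1747 -0.0352] turn -4.986 pos [ 0.4028 -0.3737  0.2044] rot [-3.1396e+00 -2.0000e-04  8.2280e-01] F [-0.7  -0.43  1.52] w 0.0941 t 0.1
```

>>> carry_out(
  steps=[
    [[0.05, -0.023, -0.02], -0.7, -1],
    [[0.1, -0.047, -0.035], -1.4, -1],
    [[0.15, -0.07, -0.035], -2.1, -1],
    [[0.2, -0.093, -0.035], -2.8, -1],
    [[0.25, -0.116, -0.035], -3.5, -1],
    [[0.3, -0.14, -0.035], -4.2, -1],
    [[0.34, -0.158, -0.035], -4.7, -1],
    [[0.375, -0.175, -0.035], -5, -1],
    [[0.375, -0.175, -0.035], -5, -1],
    [[0.375, -0.175, -0.035], -5, -1],
  ],
)

```text
time: 1.35
tool_pos: [0.5296, 0.0193, 0.24]
ee_rot: [-3.14, 0.001, 1.695]
wrist_force: [0.1, -0.1, 0.2]
width: 0.0938
finger_force: 0.0
```

Run:
```python
from h import *
s=snap('wrist'); save(s,'w1.png'); np.savez('w1.npz',**s)
print(s['mtx'],(-s['R'].T@s['t']).round(4),s['R'].round(3)); plan((.53,.02,.24),np.radians(97))
```

```text
[[325.1922621    0.         279.078755  ]
 [  0.         325.1922621  210.43644457]
 [  0.           0.           1.        ]] [0.5206 0.0948 0.4185] [[ 0.992  0.124 -0.003]
 [ 0.121 -0.959  0.257]
 [ 0.029 -0.256 -0.966]]
shift [0.001  0.0005 0.0002] turn 0.007 pos [0.5297 0.0189 0.2402] rot [-3.1408e+00  5.0000e-04  1.6941e+00] F [-0.41  0.39  0.53] w 0.0937 t 1.4
```

View pics/w1.png

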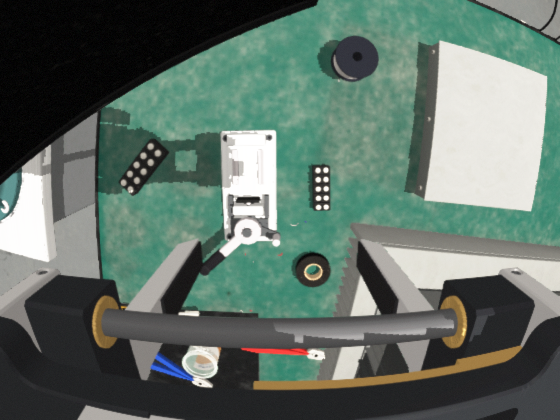

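The wrist view shows block A at (321,187) with the fixture to its left at (248,185) and the tape roll at (313,268). I'll rectify both views onto known height planes and fit the model.

```bash
cat >> h.py <<'E'
def proj(s,X,fish):
    c=np.asarray(X)@s['R'].T+s['t']; K=s['mtx']; f=K[0,0]
    if fish:
        r=np.hypot(c[...,0],c[...,1]); th=np.arctan2(r,c[...,2]); k=f*th/np.maximum(r,1e-9)
    else: k=f/c[...,2]
    return np.stack([c[...,0]*k+K[0,2],c[...,1]*k+K[1,2]],-1)
def ortho(s,z,x0,x1,y0,y1,ppm,fish):
    "rows: x from x1 down; cols: y from y1 down; ppm px per m"
    xs=x1-(np.arange(int((x1-x0)*ppm))+.5)/ppm; ys=y1-(np.arange(int((y1-y0)*ppm))+.5)/ppm
    X=np.stack(np.broadcast_arrays(xs[:,None],ys[None,:],z),-1)
    p=proj(s,X,fish).astype(np.float32); return cv2.remap(s['image'],p[...,0],p[...,1],cv2.INTER_CUBIC)
E
cat > fit.py <<'E'
from h import *
import sys
def T(o,yaw,p): 
    c,s_=np.cos(yaw),np.sin(yaw); p=np.asarray(p); return np.array(o)+p@np.array([[c,s_],[-s_,c]])
def box(x0,x1,y0,y1): return [(x0,y0),(x1,y0),(x1,y1),(x0,y1)]
def blockfit(s,fish,z,win):
    x0,x1,y0,y1=win; im=ortho(s,z,x0,x1,y0,y1,4000,fish); h=cv2.cvtColor(im,cv2.COLOR_RGB2HSV)
    b=im.astype(int); m=((h[...,1]<90)|(h[...,2]<45)).astype(np.uint8); m=cv2.morphologyEx(m,cv2.MORPH_OPEN,np.ones((9,9)))
    n,l,st,_=cv2.connectedComponentsWithStats(m); i=1+st[1:,4].argmax(); v,u=np.nonzero(l==i)
    p=np.stack([x1-(v+.5)/4000,y1-(u+.5)/4000],1).astype(np.float32); r=cv2.minAreaRect(p)
    print('block z',z,np.round(r[0],4),np.round(r[1],4),round(r[2],2)); return r
E
python3 - <<'E'
from fit import *
out=[]
for n,fish in(('top0',0),('w1',1)):
    s=dict(np.load(n+'.npz'))
    for z in(.014,.019): blockfit(s,fish,z,(.555,.615,-.02,.07))
    x0,x1,y0,y1=.44,.625,-.11,.09; im=ortho(s,.012,x0,x1,y0,y1,2000,fish)[:,:,::-1].copy()
    o=(.4868,.0356);yaw=np.radians(7)
    for b,c in((box(-.035,.035,-.097,.049),(0,0,255)),(box(-.0125,.0125,-.019,.025),(255,0,0))):
        q=T(o,yaw,b); px=np.stack([(y1-q[:,1])*2000,(x1-q[:,0])*2000],1); cv2.polylines(im,[np.int32(px*16)],True,c,1,cv2.LINE_AA,4)
    out.append(im)
cv2.imwrite('pics/o1.png',np.hstack(out))
E
```

```text
block z 0.014 [0.5905 0.031 ] [0.0488 0.0777] 0.0
block z 0.019 [0.5898 0.0308] [0.0783 0.0502] 90.0
block z 0.014 [0.5907 0.032 ] [0.0758 0.0483] 90.0
block z 0.019 [0.5904 0.0326] [0.0745 0.049 ] 90.0
```

View pics/o1.png

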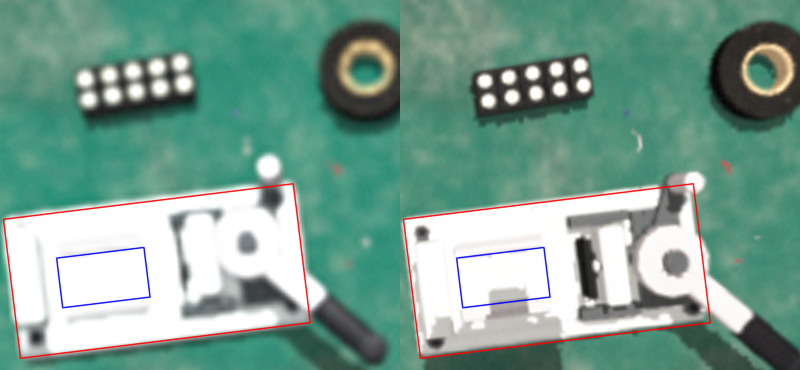

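```bash
cat > fit2.py <<'E'
from fit import *
def neutral(im):
    b=im.astype(float); g=(b[...,1]-b[...,0])/np.maximum(b[...,1],8); return (g<.25)
def blob(s,fish,z,win,ppm=4000):
    x0,x1,y0,y1=win; im=ortho(s,z,x0,x1,y0,y1,ppm,fish); m=neutral(im).astype(np.uint8)
    m=cv2.morphologyEx(m,cv2.MORPH_OPEN,np.ones((9,9)))
    n,l,st,_=cv2.connectedComponentsWithStats(m); i=1+st[1:,4].argmax(); v,u=np.nonzero(l==i)
    p=np.stack([x1-(v+.5)/ppm,y1-(u+.5)/ppm],1).astype(np.float32); r=cv2.minAreaRect(p)
    print('blob z',z,np.round(r[0],4),np.round(r[1],4),round(r[2],2),len(p)/ppm**2*1e6); return m
def edges(s,fish,o,yaw):
    c,sn=np.cos(yaw),np.sin(yaw)
    for lab,fx,fy in(('x @y-15..0',np.arange(-.045,.045,.00025),np.arange(-.015,.0,.001)),('x @y5..20',np.arange(-.045,.045,.00025),np.arange(.005,.02,.001)),('y @x-15..15',None,None)):
        if fx is None: A,B=np.meshgrid(np.arange(-.015,.015,.001),np.arange(.04,.06,.00025)); 
        else: B,A=np.meshgrid(fy,fx)
        ax=B[:,0] if fx is None else A[:,0]
        W=np.stack([o[0]+A*c-B*sn,o[1]+A*sn+B*c,np.full_like(A,.012)],-1)
        q=proj(s,W,fish).astype(np.float32); im=cv2.remap(s['image'],q[...,0],q[...,1],cv2.INTER_LINEAR).astype(float)
        g=((im[...,1]-im[...,0])/np.maximum(im[...,1],8)).mean(1)
        k=np.nonzero(np.diff((g<.25).astype(int)))[0]; print(lab,(ax[k]*1000).round(1))
E
python3 - <<'E'
from fit2 import *
for n,fish in(('top0',0),('w1',1)):
    s=dict(np.load(n+'.npz')); print(n)
    for z in(.0,.014,.019): blob(s,fish,z,(.56,.615,-.015,.065))
    edges(s,fish,(.4868,.0356),np.radians(7))
E
```

```text
top0
blob z 0.0 [0.5865 0.024 ] [0.0249 0.06  ] 8.55 1374.25
blob z 0.014 [0.5823 0.0222] [0.0245 0.0591] 8.59 1335.0
blob z 0.019 [0.5808 0.0216] [0.0244 0.0588] 8.59 1320.6875
x @y-15..0 [-37.7  37. ]
x @y5..20 [-37.5  36.5]
y @x-15..15 [50.3]
w1
blob z 0.0 [0.5917 0.0279] [0.0463 0.074 ] 0.0 1943.75
blob z 0.014 [0.591  0.0296] [0.0705 0.0477] 90.0 1853.5
blob z 0.019 [0.5906 0.0303] [0.0693 0.0485] 90.0 1820.5
x @y-15..0 [-35.7  36.8]
x @y5..20 [-35.5  36. ]
y @x-15..15 [50.3]
```

Run:
```python
from h import *
s=dict(np.load('top0.npz')); P=cloud(s)
for z0,z1 in((.006,.05),(.05,.12)):
    m=(P[...,0]>.6)&(P[...,1]>-.04)&(P[...,1]<.07)&(P[...,2]>z0)&(P[...,2]<z1)&(s['z_map']>0)
    q=P[m]; print(z0,len(q),q.min(0).round(3),q.max(0).round(3))
    for y in(.02,.01,0,-.02): 
        r=q[abs(q[:,1]-y)<.006]; print(y,r[:,0].min().round(3) if len(r) else None)
plan((.5815,.022,.06),np.radians(98.6)); plan((.5815,.022,.0065),np.radians(98.6))
```

```text
0.006 2065 [ 0.604 -0.037  0.006] [0.931 0.07  0.049]
0.02 0.604
0.01 0.604
0 0.606
-0.02 0.63
0.05 1508 [ 0.63 -0.04  0.05] [ 0.878 -0.019  0.096]
0.02 None
0.01 None
0 None
-0.02 0.63
shift [-0.0032  0.052   0.1802] turn -0.153 pos [0.5297 0.0189 0.2402] rot [-3.1408e+00  5.0000e-04  1.6941e+00] F [-0.41  0.39  0.53] w 0.0937 t 1.4
shift [-0.0032  0.052   0.2337] turn -0.153 pos [0.5297 0.0189 0.2402] rot [-3.1408e+00  5.0000e-04  1.6941e+00] F [-0.41  0.39  0.53] w 0.0937 t 1.4
```

>>> carry_out(
  steps=[
    [[-0.003, 0.04, 0.03], -0.15, 0.1],
    [[-0.003, 0.052, 0.08], -0.15, 0.1],
    [[-0.003, 0.052, 0.13], -0.15, 0.1],
    [[-0.003, 0.052, 0.17], -0.15, 0.1],
    [[-0.003, 0.052, 0.185], -0.15, 0.1],
    [[-0.003, 0.052, 0.185], -0.15, 0.1],
    [[-0.003, 0.052, 0.185], -0.15, 0.1],
  ],
)

```text
time: 2.28
tool_pos: [0.5836, 0.0228, 0.058]
ee_rot: [3.137, 0.001, 1.721]
wrist_force: [0.4, 0.1, 0.5]
width: 0.0423
finger_force: 0.0
```

Run:
```python
from fit2 import *
s=snap('wrist'); np.savez('w2.npz',**s)
plan((.5815,.022,.0065),np.radians(98.6))
x0,x1,y0,y1=.53,.63,-.04,.08
im=ortho(s,.014,x0,x1,y0,y1,4000,1)[:,:,::-1].copy()
q=T((.5815,.022),np.radians(8.6),box(-.011,.011,-.029,.029)); px=np.stack([(y1-q[:,1])*4000,(x1-q[:,0])*4000],1); cv2.polylines(im,[np.int32(px*16)],True,(0,0,255),1,cv2.LINE_AA,4)
cv2.imwrite('pics/w2.png',im)
```

```text
shift [-0.0006 -0.0025  0.0517] turn 0.002 pos [0.5837 0.023  0.0582] rot [3.1370e+00 1.0000e-03 1.7213e+00] F [ 0.34 -0.02 -0.7 ] w 0.0423 t 2.33
```

View pics/w2.png

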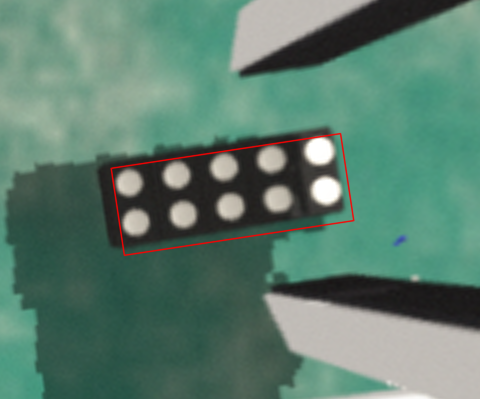

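The red model box sits about 2 mm from the block, which is within calibration error and well inside the 42 mm opening. I'll descend and grip.

>>> carry_out(
  steps=[
    [[0, 0, 0.03], 0, 0.1],
    [[0, 0, 0.045], 0, 0.1],
    [[0, 0, 0.0505], 0, 0.1],
    [[0, 0, 0.0505], 0, 0.1],
    [[0, 0, 0.0505], 0, 1],
    [[0, 0, 0.0505], 0, 1],
    [[0, 0, 0.0505], 0, 1],
    [[0, 0, 0.0505], 0, 1],
    [[0, 0, 0.0505], 0, 1],
    [[0, 0, 0.0505], 0, 1],
  ],
)

```text
time: 3.58
tool_pos: [0.5825, 0.0233, 0.0057]
ee_rot: [3.14, 0.0, 1.722]
wrist_force: [0.1, -0.3, 4.8]
width: 0.0215
finger_force: 30.0
```

>>> carry_out(
  steps=[
    [[0, 0, 0], 0, 1],
    [[0, 0, -0.03], 0, 1],
    [[0, 0, -0.06], 0, 1],
    [[0, 0, -0.08], 0, 1],
    [[0, 0, -0.08], 0, 1],
    [[0, 0, -0.08], 0, 1],
  ],
)

```text
time: 4.32
tool_pos: [0.5808, 0.0233, 0.0831]
ee_rot: [-3.139, -0.001, 1.722]
wrist_force: [-0.4, -0.2, -0.6]
width: 0.0215
finger_force: 30.0
```

Run:
```python
from h import *
o=(.4868,.0356);th=np.radians(7); 
plan((o[0]+.002*np.sin(th),o[1]-.002*np.cos(th),.0865),np.radians(97))
```

```text
shift [ 0.0243 -0.0912 -0.0031] turn 0.164 pos [0.5808 0.0233 0.0831] rot [-3.1386e+00 -5.0000e-04  1.7216e+00] F [-0.36 -0.23 -0.55] w 0.0215 t 4.33
```

>>> carry_out(
  steps=[
    [[0.006, -0.025, 0], 0.05, 1],
    [[0.014, -0.055, 0], 0.1, 1],
    [[0.021, -0.08, 0], 0.16, 1],
    [[0.0245, -0.091, 0.01], 0.16, 1],
    [[0.0245, -0.091, 0.02], 0.16, 1],
    [[0.0245, -0.091, 0.02], 0.16, 1],
    [[0.0245, -0.091, 0.02], 0.16, 1],
  ],
)

```text
time: 5.2
tool_pos: [0.4887, 0.0337, 0.0647]
ee_rot: [-3.141, 0.0, 1.694]
wrist_force: [-0.2, -0.4, -0.9]
width: 0.0215
finger_force: 30.0
```

Run:
```python
from fit2 import *
s=snap('wrist'); np.savez('w3.npz',**s)
o=(.4868,.0356);th=np.radians(7); ob=robot.get_obs(); tp=ob['tool_pos']
plan((o[0]+.002*np.sin(th),o[1]-.002*np.cos(th),.0865),np.radians(97))
im=s['image'][:,:,::-1].copy(); im=cv2.resize(im,None,fx=3,fy=3,interpolation=cv2.INTER_CUBIC)
def dr(o,yaw,b,z,c):
    q=T(o,yaw,b); q=np.c_[q,np.full(len(q),z)]; p=(proj(s,q,1)+.5)*3-.5; cv2.polylines(im,[np.int32(p*16)],True,c,1,cv2.LINE_AA,4); return p
p=dr(o,th,box(-.035,.035,-.097,.049),.012,(0,0,255))
dr(o,th,box(-.023,.023,.031,.045),.038,(0,0,255))
dr(o,th,box(-.0185,-.0125,-.019,.025),.016,(255,0,0)); dr(o,th,box(.0125,.0185,-.019,.025),.016,(255,0,0))
yb=ob['ee_rot'][2]-np.pi/2
dr(tp[:2],yb,box(-.011,.011,-.029,.029),tp[2]-.0057+.014,(0,255,0))
a,b=p.min(0).astype(int)-60,p.max(0).astype(int)+60; a=a.clip(0); c=im[a[1]:b[1],a[0]:b[0]]; print(a,b,c.shape); k=min(1,800/c.shape[1],600/c.shape[0]); cv2.imwrite('pics/w3.png',cv2.resize(c,None,fx=k,fy=k,interpolation=cv2.INTER_AREA))
```

```text
shift [ 0.0001 -0.0018 -0.0215] turn 0.003 pos [0.4889 0.0337 0.065 ] rot [3.1414e+00 1.0000e-04 1.6936e+00] F [-0.44 -0.23 -0.2 ] w 0.0215 t 5.25
[626 424] [1039 1058] (634, 413, 3)
```

View pics/w3.png

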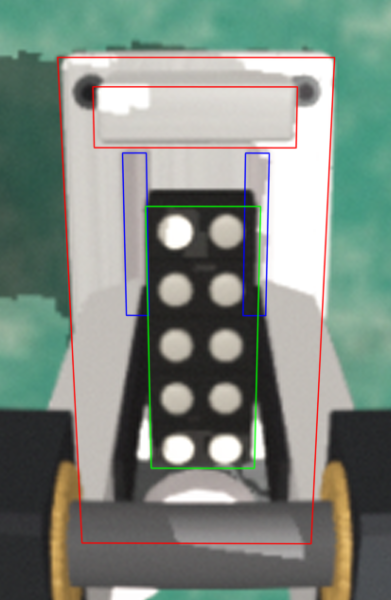

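Block and nest line up in yaw. The block needs about 1.7 mm towards −x and 2 mm back from the stop, so I'll correct that and lower to just above the rails.

>>> carry_out(
  steps=[
    [[-0.002, -0.0017, 0.01], 0, 1],
    [[-0.002, -0.0017, 0.025], 0, 1],
    [[-0.002, -0.0017, 0.036], 0, 1],
    [[-0.002, -0.0017, 0.038], 0, 1],
    [[-0.002, -0.0017, 0.038], 0, 1],
    [[-0.002, -0.0017, 0.038], 0, 1],
  ],
)

```text
time: 6.0
tool_pos: [0.4873, 0.0317, 0.0275]
ee_rot: [3.14, 0.0, 1.694]
wrist_force: [-0.1, -0.6, -0.8]
width: 0.0217
finger_force: 30.0
```

Run:
```python
from fit2 import *
s=snap('wrist'); np.savez('w4.npz',**s)
o=(.4868,.0356);th=np.radians(7); ob=robot.get_obs(); tp=ob['tool_pos']
plan((o[0]+.002*np.sin(th),o[1]-.002*np.cos(th),.0177),np.radians(97))
im=s['image'][:,:,::-1].copy(); im=cv2.resize(im,None,fx=4,fy=4,interpolation=cv2.INTER_CUBIC)
def dr(o,yaw,b,z,c):
    q=T(o,yaw,b); q=np.c_[q,np.full(len(q),z)]; p=(proj(s,q,1)+.5)*4-.5; cv2.polylines(im,[np.int32(p*16)],True,c,1,cv2.LINE_AA,4); return p
p=dr(o,th,box(-.035,.035,-.030,.049),.012,(0,0,255))
dr(o,th,box(-.023,.023,.031,.045),.038,(0,0,255))
dr(o,th,box(-.0185,-.0125,-.019,.025),.016,(255,0,0)); dr(o,th,box(.0125,.0185,-.019,.025),.016,(255,0,0))
dr(tp[:2],ob['ee_rot'][2]-np.pi/2,box(-.011,.011,-.029,.029),tp[2]-.0057+.014,(0,255,0))
a,b=p.min(0).astype(int)-30,p.max(0).astype(int)+30; a=a.clip(0); c=im[a[1]:b[1],a[0]:b[0]]; print(c.shape)
c=np.clip(c.astype(float)**.8*2.4,0,255).astype(np.uint8)if 0 else c; cv2.imwrite('pics/w4.png',c[:600,:800])
```

```text
shift [ 0.002  -0.0001  0.0099] turn 0.005 pos [0.4874 0.0316 0.0276] rot [3.1403e+00 3.0000e-04 1.6938e+00] F [ 0.16  0.66 -0.71] w 0.0217 t 6.05
(533, 523, 3)
```

View pics/w4.png

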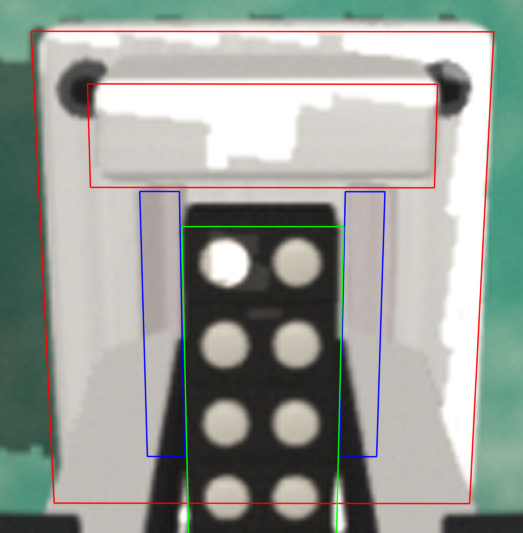

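Run:
```python
from fit2 import *
s=dict(np.load('w4.npz')); o=np.array((.4868,.0356));th=np.radians(7);c,sn=np.cos(th),np.sin(th)
def prof(z,ys,xs,lab):
    A,B=np.meshgrid(xs,ys,indexing='ij'); W=np.stack([o[0]+A*c-B*sn,o[1]+A*sn+B*c,np.full_like(A,z)],-1)
    q=proj(s,W,1).astype(np.float32); im=cv2.remap(s['image'],q[...,0],q[...,1],cv2.INTER_LINEAR).astype(float).mean(1)
    print(lab); print(' '.join(f'{x*1000:.1f}:{v[1]:.0f}/{v[0]-v[1]:.0f}' for x,v in zip(xs,im)))
prof(.016,np.arange(.012,.022,.001),np.arange(-.022,.0225,.0005),'rail')
prof(.038,np.arange(.033,.036,.001),np.r_[np.arange(-.027,-.018,.0005),np.arange(.018,.0275,.0005)],'stop')
prof(.036,np.arange(.008,.02,.001),np.r_[np.arange(-.014,-.007,.0005),np.arange(.007,.0145,.0005)],'block')
```

```text
rail
-22.0:206/3 -21.5:206/3 -21.0:205/3 -20.5:204/3 -20.0:202/3 -19.5:196/4 -19.0:184/6 -18.5:168/8 -18.0:163/9 -17.5:162/8 -17.0:161/9 -16.5:161/8 -16.0:162/9 -15.5:165/9 -15.0:171/10 -14.5:178/9 -14.0:181/9 -13.5:179/9 -13.0:174/8 -12.5:145/8 -12.0:88/5 -11.5:51/3 -11.0:38/2 -10.5:37/2 -10.0:41/2 -9.5:62/2 -9.0:86/3 -8.5:108/4 -8.0:131/4 -7.5:157/3 -7.0:165/2 -6.5:168/1 -6.0:169/1 -5.5:169/1 -5.0:168/1 -4.5:166/1 -4.0:161/1 -3.5:156/2 -3.0:146/2 -2.5:123/2 -2.0:81/2 -1.5:58/1 -1.0:50/1 -0.5:46/1 0.0:42/1 0.5:41/1 1.0:42/1 1.5:53/1 2.0:75/2 2.5:99/3 3.0:116/4 3.5:126/4 4.0:130/4 4.5:132/5 5.0:133/5 5.5:133/5 6.0:132/5 6.5:128/5 7.0:122/4 7.5:115/4 8.0:101/4 8.5:80/3 9.0:56/2 9.5:41/2 10.0:37/1 10.5:39/1 11.0:56/2 11.5:94/2 12.0:155/3 12.5:181/4 13.0:181/6 13.5:180/8 14.0:183/9 14.5:183/9 15.0:183/9 15.5:183/9 16.0:181/9 16.5:179/10 17.0:178/10 17.5:180/9 18.0:182/10 18.5:184/10 19.0:184/10 19.5:181/9 20.0:177/7 20.5:188/5 21.0:201/3 21.5:206/3 22.0:207/3
stop
-27.0:206/3 -26.5:207/3 -26.0:207/3 -25.5:206/3 -25.0:205/3 -24.5:204/3 -24.0:203/3 -23.5:201/3 -23.0:200/3 -22.5:198/3 -22.0:193/3 -21.5:197/3 -21.0:196/3 -20.5:196/3 -20.0:197/3 -19.5:197/3 -19.0:196/4 -18.5:196/3 18.0:197/3 18.5:198/3 19.0:197/3 19.5:196/3 20.0:196/4 20.5:196/3 21.0:197/3 21.5:193/3 22.0:186/3 22.5:180/4 23.0:185/3 23.5:197/3 24.0:205/4 24.5:208/4 25.0:215/3 25.5:236/1 26.0:255/0 26.5:255/0 27.0:255/0 27.5:255/0
block
-14.0:169/8 -13.5:174/8 -13.0:180/8 -12.5:180/8 -12.0:172/8 -11.5:150/8 -11.0:104/6 -10.5:54/2 -10.0:38/1 -9.5:37/1 -9.0:40/1 -8.5:54/2 -8.0:76/3 -7.5:97/3 7.0:96/4 7.5:76/4 8.0:54/2 8.5:41/2 9.0:36/2 9.5:38/1 10.0:55/1 10.5:100/2 11.0:152/4 11.5:175/5 12.0:175/7 12.5:181/8 13.0:184/8 13.5:184/8 14.0:183/8
```

>>> carry_out(
  steps=[
    [[0, 0.0006, 0], 0, 1],
    [[0, 0.0006, 0.003], 0, 1],
    [[0, 0.0006, 0.005], 0, 1],
    [[0, 0.0006, 0.007], 0, 1],
    [[0, 0.0006, 0.008], 0, 1],
    [[0, 0.0006, 0.008], 0, 1],
  ],
)

```text
time: 6.8
tool_pos: [0.4874, 0.0317, 0.0189]
ee_rot: [-3.141, 0.0, 1.694]
wrist_force: [0.7, -0.5, -1.0]
width: 0.0218
finger_force: 30.0
```

>>> carry_out(
  steps=[
    [[0, 0, 0.001], 0, 1],
    [[0, 0, 0.0015], 0, 1],
    [[0, 0, 0.0015], 0, 1],
  ],
)

```text
time: 7.18
tool_pos: [0.4875, 0.0317, 0.0177]
ee_rot: [3.141, 0.0, 1.694]
wrist_force: [-0.6, 0.0, 0.9]
width: 0.0217
finger_force: 30.0
```

>>> carry_out(
  steps=[
    [[0, 0, 0.0005], 0, 1],
    [[0, 0, 0.0005], 0, 0.8],
    [[0, 0, 0.0005], 0, 0.1],
    [[0, 0, 0.0005], 0, 0.1],
    [[0, 0, 0.0005], 0, 0.1],
    [[0, 0, -0.03], 0, 0.1],
    [[0, 0, -0.08], 0, 0.1],
    [[0, 0, -0.13], 0, 0.1],
    [[0, 0, -0.16], 0, 0.1],
    [[0, 0, -0.16], 0, 0.1],
  ],
)

```text
time: 8.43
tool_pos: [0.4892, 0.0317, 0.1802]
ee_rot: [3.135, 0.001, 1.694]
wrist_force: [0.1, 0.1, -0.3]
width: 0.0427
finger_force: 0.0
```

Run:
```python
from fit2 import *
s=snap('wrist'); np.savez('w5.npz',**s); t=snap('top'); np.savez('top5.npz',**t)
o=(.4868,.0356);th=np.radians(7); plan((.4868,.0356,.15),np.radians(97))
x0,x1,y0,y1=.42,.62,-.12,.09; out=[]
for q,f in((t,0),(s,1)):
    im=ortho(q,.016,x0,x1,y0,y1,1900,f)[:,:,::-1].copy()
    for b,c in((box(-.0185,-.0125,-.019,.025),(255,0,0)),(box(.0125,.0185,-.019,.025),(255,0,0)),(box(-.035,.035,-.097,.049),(0,0,255))):
        w=T(o,th,b); px=np.stack([(y1-w[:,1])*1900,(x1-w[:,0])*1900],1); cv2.polylines(im,[np.int32(px*16)],True,c,1,cv2.LINE_AA,4)
    out.append(im)
cv2.imwrite('pics/o5.png',np.hstack(out))
```

```text
shift [0.0038 0.0004 0.0261] turn 0.004 pos [0.4869 0.0317 0.1761] rot [-3.1399e+00 -2.0000e-04  1.6937e+00] F [ 0.07 -0.2  -0.14] w 0.042 t 8.53
```

View pics/o5.png

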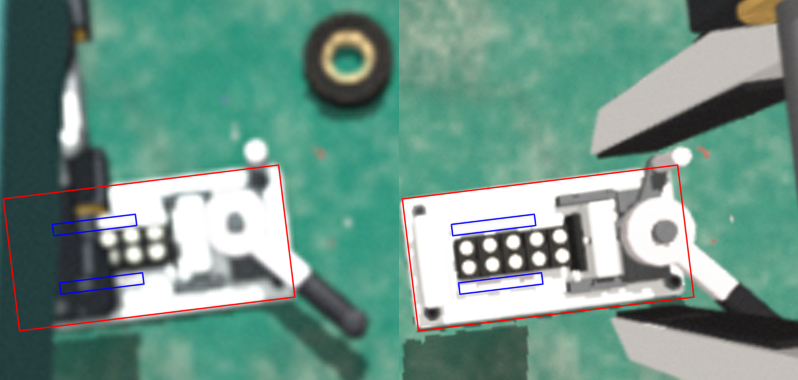

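The block lies in the nest between the rails, in line with them and right way up, and the lever is still open (left panel: block at (135,245), handle tip at (350,320)). Next I'll plan the approach to the lever.

```bash
cat > lev.py <<'E'
from h import *
from fit import T
piv=T((.4868,.0356),np.radians(7),(0,-.072))
def C(cw,d=.0195,r=.065,gap=0):
    phi=np.radians(7-cw); u=np.array([np.cos(phi),np.sin(phi)]); m=np.array([-u[1],u[0]])
    p=piv+r*u-(d+gap)*m; return p,phi+np.pi
def target(cw,z,**k):
    p,y=C(cw,**k); plan((p[0],p[1],z),y)
E
python3 - <<'E'
from lev import *
t=dict(np.load('top5.npz')); P=cloud(t); v,u=np.mgrid[:420,:560]
d=np.hypot(P[...,0]-piv[0],P[...,1]-piv[1]); a=np.degrees(np.arctan2(P[...,1]-piv[1],P[...,0]-piv[0]))
m=(d>.045)&(d<.084)&(P[...,2]>.036)&(P[...,2]<.055)&(abs(a+131)<25)
print(piv,m.sum(),'lever ang',np.median(a[m]),'expected',7-138.5)
print('start'); target(138.5,.03,gap=.025)
E
```

```text
[ 0.49557459 -0.03586332] 176 lever ang -130.56439700308783 expected -131.5
start
shift [-0.0779 -0.0776  0.1462] turn 4.854 pos [0.4869 0.0317 0.1761] rot [-3.1399e+00 -2.0000e-04  1.6937e+00] F [ 0.07 -0.2  -0.14] w 0.042 t 8.53
```

>>> carry_out(
  steps=[
    [[-0.02, -0.02, 0], 0.8, 0.5],
    [[-0.04, -0.04, 0], 1.7, 1],
    [[-0.06, -0.06, 0.01], 2.6, 1],
    [[-0.075, -0.075, 0.03], 3.5, 1],
    [[-0.078, -0.078, 0.06], 4.3, 1],
    [[-0.078, -0.078, 0.1], 4.85, 1],
    [[-0.078, -0.078, 0.13], 4.85, 1],
    [[-0.078, -0.078, 0.146], 4.85, 1],
    [[-0.078, -0.078, 0.146], 4.85, 1],
    [[-0.078, -0.078, 0.146], 4.85, 1],
  ],
)

```text
time: 9.78
tool_pos: [0.4203, -0.0554, 0.0323]
ee_rot: [3.14, -0.001, 0.847]
wrist_force: [0.3, 0.7, 0.2]
width: 0.0004
finger_force: 0.0
```

Run:
```python
from lev import *
for g in(.025,.008,.0): target(138.5,.03,gap=g)
```

```text
shift [-0.0005 -0.0011  0.0023] turn 0.005 pos [ 0.4203 -0.0554  0.0323] rot [ 3.1402e+00 -7.0000e-04  8.4730e-01] F [0.34 0.71 0.16] w 0.0004 t 9.78
shift [-0.0005  0.0159  0.0023] turn 0.005 pos [ 0.4203 -0.0554  0.0323] rot [ 3.1402e+00 -7.0000e-04  8.4730e-01] F [0.34 0.71 0.16] w 0.0004 t 9.78
shift [-0.0005  0.0239  0.0023] turn 0.005 pos [ 0.4203 -0.0554  0.0323] rot [ 3.1402e+00 -7.0000e-04  8.4730e-01] F [0.34 0.71 0.16] w 0.0004 t 9.78
```

>>> carry_out(
  steps=[
    [[0, 0.006, 0.001], 0, 1],
    [[0, 0.012, 0.001], 0, 1],
    [[0, 0.016, 0.001], 0, 1],
    [[0, 0.019, 0.001], 0, 1],
    [[0, 0.021, 0.001], 0, 1],
    [[0, 0.022, 0.001], 0, 1],
    [[0, 0.023, 0.001], 0, 1],
    [[0, 0.024, 0.001], 0, 1],
    [[0, 0.024, 0.001], 0, 1],
  ],
)

```text
time: 10.9
tool_pos: [0.4376, -0.0711, 0.0305]
ee_rot: [3.141, -0.0, 0.847]
wrist_force: [1.0, -0.6, 0.1]
width: 0.0002
finger_force: 0.0
```

```bash
cat >> lev.py <<'E'
def rows(cw0,cws,d=.0195):
    "relative shifts/turn in the tool frame at lever angle cw0"
    p0,y0=C(cw0,d); tx=np.array([np.cos(y0),np.sin(y0)]); ty=np.array([np.sin(y0),-np.cos(y0)])
    print([[[round(float((C(c,d)[0]-p0)@tx),4),round(float((C(c,d)[0]-p0)@ty),4),0],round(-(cw0-c)/10,2),1] for c in cws])
E
python3 - <<'E'
from lev import *
rows(138.5,138.5-np.cumsum([2,3,4,4,4,4,4,3,2,0]))
rows(108.5,108.5-np.cumsum([2,3,4,4,4,4,3,2,1,0]))
E
```

```text
[[[-0.0006, 0.0023, 0], np.float64(-0.2), 1], [[-0.0015, 0.0057, 0], np.float64(-0.5), 1], [[-0.0023, 0.0104, 0], np.float64(-0.9), 1], [[-0.0027, 0.0151, 0], np.float64(-1.3), 1], [[-0.0029, 0.0199, 0], np.float64(-1.7), 1], [[-0.0027, 0.0246, 0], np.float64(-2.1), 1], [[-0.0022, 0.0293, 0], np.float64(-2.5), 1], [[-0.0015, 0.0328, 0], np.float64(-2.8), 1], [[-0.001, 0.0351, 0], np.float64(-3.0), 1], [[-0.001, 0.0351, 0], np.float64(-3.0), 1]]
[[[-0.0006, 0.0023, 0], np.float64(-0.2), 1], [[-0.0015, 0.0057, 0], np.float64(-0.5), 1], [[-0.0023, 0.0104, 0], np.float64(-0.9), 1], [[-0.0027, 0.0151, 0], np.float64(-1.3), 1], [[-0.0029, 0.0199, 0], np.float64(-1.7), 1], [[-0.0027, 0.0246, 0], np.float64(-2.1), 1], [[-0.0023, 0.0281, 0], np.float64(-2.4), 1], [[-0.002, 0.0305, 0], np.float64(-2.6), 1], [[-0.0018, 0.0316, 0], np.float64(-2.7), 1], [[-0.0018, 0.0316, 0], np.float64(-2.7), 1]]
```

>>> carry_out(
  steps=[
    [[-0.0005, 0.0025, 0], -0.2, 1],
    [[-0.0015, 0.0055, 0], -0.5, 1],
    [[-0.0025, 0.0105, 0], -0.9, 1],
    [[-0.0025, 0.015, 0], -1.3, 1],
    [[-0.003, 0.02, 0], -1.7, 1],
    [[-0.0025, 0.0245, 0], -2.1, 1],
    [[-0.002, 0.0295, 0], -2.5, 1],
    [[-0.0015, 0.033, 0], -2.8, 1],
    [[-0.001, 0.035, 0], -3, 1],
    [[-0.001, 0.035, 0], -3, 1],
  ],
)

```text
time: 12.15
tool_pos: [0.4604, -0.0952, 0.03]
ee_rot: [-3.135, 0.001, 1.371]
wrist_force: [-6.5, -0.9, 3.8]
width: 0.0005
finger_force: 2.9
```

Run:
```python
from lev import *
target(108.5,.03)
t=snap('top'); P=cloud(t)
d=np.hypot(P[...,0]-piv[0],P[...,1]-piv[1]); a=np.degrees(np.arctan2(P[...,1]-piv[1],P[...,0]-piv[0]))
m=(d>.03)&(d<.075)&(P[...,2]>.036)&(P[...,2]<.05)&(a>-150)&(a<-20)
print(m.sum(),'cw from depth',7-np.percentile(a[m],[10,50,90]) if m.any() else None); save(t,'top6.png')
```

```text
shift [ 0.0001  0.0031 -0.    ] turn 0.005 pos [ 0.4604 -0.0952  0.03  ] rot [-3.1353e+00  1.4000e-03  1.3709e+00] F [-6.5  -0.93  3.82] w 0.0005 t 12.15
0 cw from depth None
```

>>> carry_out(
  steps=[
    [[-0.0005, 0.0025, 0], -0.2, 1],
    [[-0.0015, 0.0055, 0], -0.5, 1],
    [[-0.0025, 0.0105, 0], -0.9, 1],
    [[-0.0025, 0.015, 0], -1.3, 1],
    [[-0.003, 0.02, 0], -1.7, 1],
    [[-0.0025, 0.0245, 0], -2.1, 1],
    [[-0.0025, 0.028, 0], -2.4, 1],
    [[-0.002, 0.0305, 0], -2.6, 1],
    [[-0.002, 0.0315, 0], -2.7, 1],
  ],
)

```text
time: 13.32
tool_pos: [0.4903, -0.1059, 0.0299]
ee_rot: [-3.133, 0.003, 1.842]
wrist_force: [-6.9, -6.4, 3.3]
width: 0.0006
finger_force: 4.4
```

Run:
```python
from lev import *
target(81.5,.03)
rows(81.5,81.5-np.cumsum([2,3,3,3,3,3,3,2,2]))
```

```text
shift [ 0.001   0.0043 -0.0001] turn 0.005 pos [ 0.4903 -0.1059  0.0299] rot [-3.1326e+00  2.6000e-03  1.8422e+00] F [-6.91 -6.37  3.31] w 0.0006 t 13.32
[[[-0.0006, 0.0023, 0], np.float64(-0.2), 1], [[-0.0015, 0.0057, 0], np.float64(-0.5), 1], [[-0.0021, 0.0092, 0], np.float64(-0.8), 1], [[-0.0025, 0.0128, 0], np.float64(-1.1), 1], [[-0.0028, 0.0163, 0], np.float64(-1.4), 1], [[-0.0029, 0.0199, 0], np.float64(-1.7), 1], [[-0.0027, 0.0234, 0], np.float64(-2.0), 1], [[-0.0026, 0.0258, 0], np.float64(-2.2), 1], [[-0.0023, 0.0281, 0], np.float64(-2.4), 1]]
```

>>> carry_out(
  steps=[
    [[-0.0005, 0.0025, 0], -0.2, 1],
    [[-0.0015, 0.0055, 0], -0.5, 1],
    [[-0.002, 0.009, 0], -0.8, 1],
    [[-0.0025, 0.013, 0], -1.1, 1],
    [[-0.003, 0.0165, 0], -1.4, 1],
    [[-0.003, 0.02, 0], -1.7, 1],
    [[-0.0025, 0.0235, 0], -2, 1],
    [[-0.0025, 0.026, 0], -2.2, 1],
    [[-0.0025, 0.028, 0], -2.4, 1],
  ],
)

```text
time: 14.45
tool_pos: [0.5212, -0.0982, 0.0303]
ee_rot: [-3.141, -0.0, 2.262]
wrist_force: [-0.7, -1.5, -0.4]
width: 0.0007
finger_force: 0.8
```

Run:
```python
from lev import *
target(57.5,.03)
rows(57.5,57.5-np.cumsum([1,1,1,1,1,1,1,1,1]))
```

```text
shift [-0.0006  0.0004  0.0003] turn 0.012 pos [ 0.5212 -0.0982  0.0303] rot [-3.1414e+00 -3.0000e-04  2.2623e+00] F [-0.69 -1.54 -0.38] w 0.0007 t 14.45
[[[-0.0003, 0.0011, 0], np.float64(-0.1), 1], [[-0.0006, 0.0023, 0], np.float64(-0.2), 1], [[-0.0009, 0.0034, 0], np.float64(-0.3), 1], [[-0.0012, 0.0046, 0], np.float64(-0.4), 1], [[-0.0015, 0.0057, 0], np.float64(-0.5), 1], [[-0.0017, 0.0069, 0], np.float64(-0.6), 1], [[-0.0019, 0.0081, 0], np.float64(-0.7), 1], [[-0.0021, 0.0092, 0], np.float64(-0.8), 1], [[-0.0023, 0.0104, 0], np.float64(-0.9), 1]]
```

>>> carry_out(
  steps=[
    [[-0.0005, 0.001, 0], -0.1, 1],
    [[-0.0005, 0.0025, 0], -0.2, 1],
    [[-0.001, 0.0035, 0], -0.3, 1],
    [[-0.001, 0.0045, 0], -0.4, 1],
    [[-0.0015, 0.0055, 0], -0.5, 1],
    [[-0.0015, 0.007, 0], -0.6, 1],
    [[-0.002, 0.008, 0], -0.7, 1],
    [[-0.002, 0.008, 0], -0.7, 1],
  ],
)

```text
time: 15.45
tool_pos: [0.5288, -0.0946, 0.0305]
ee_rot: [3.142, 0.0, 2.383]
wrist_force: [0.4, -0.2, 0.3]
width: 0.0006
finger_force: 0.0
```

Run:
```python
from lev import *
target(50.5,.03)
s=snap('wrist'); np.savez('w7.npz',**s)
x0,x1,y0,y1=.42,.62,-.15,.09
im=ortho(s,.046,x0,x1,y0,y1,2400,1)[:,:,::-1].copy()
for cw,c in((45,(0,0,255)),(38,(255,0,0)),(56.5,(0,255,0))):
    q=piv+np.array([[np.cos(np.radians(7-cw)),np.sin(np.radians(7-cw))]])*np.array([[.02],[.09]]); px=np.stack([(y1-q[:,1])*2400,(x1-q[:,0])*2400],1); cv2.polylines(im,[np.int32(px*16)],False,c,1,cv2.LINE_AA,4)
cv2.imwrite('pics/w7.png',im)
```

```text
shift [-0.0005  0.0003  0.0005] turn 0.006 pos [ 0.5288 -0.0946  0.0305] rot [3.1416e+00 1.0000e-04 2.3834e+00] F [ 0.44 -0.21  0.28] w 0.0006 t 15.45
```

View pics/w7.png

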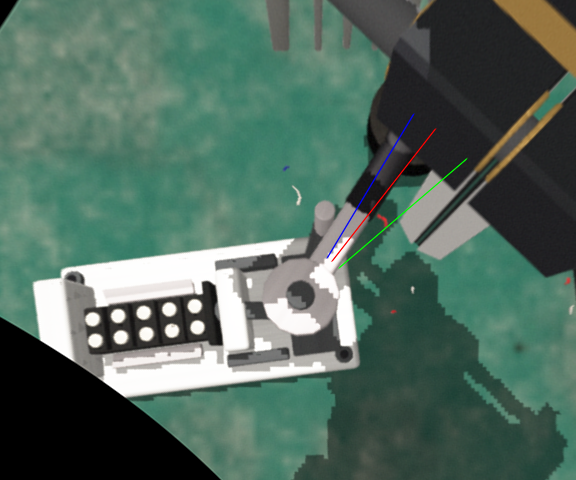

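The lever has snapped over: the handle now lies at about 41°, between the 38° (blue) and 45° (red) lines at (380,160). The block is in the nest at (145,325), between the stop and the jaw. I'll close up on the handle slowly to feel for the stop.

Run:
```python
from lev import *
rows(50.5,[49.5,48.5,47.5,46.5,45.5,44.5,43.5,42.5,41.5,41])
```

```text
[[[-0.0003, 0.0011, 0], -0.1, 1], [[-0.0006, 0.0023, 0], -0.2, 1], [[-0.0009, 0.0034, 0], -0.3, 1], [[-0.0012, 0.0046, 0], -0.4, 1], [[-0.0015, 0.0057, 0], -0.5, 1], [[-0.0017, 0.0069, 0], -0.6, 1], [[-0.0019, 0.0081, 0], -0.7, 1], [[-0.0021, 0.0092, 0], -0.8, 1], [[-0.0023, 0.0104, 0], -0.9, 1], [[-0.0023, 0.011, 0], -0.95, 1]]
```

>>> carry_out(
  steps=[
    [[-0.0005, 0.001, 0], -0.1, 1],
    [[-0.0005, 0.0025, 0], -0.2, 1],
    [[-0.001, 0.0035, 0], -0.3, 1],
    [[-0.001, 0.0045, 0], -0.4, 1],
    [[-0.0015, 0.0055, 0], -0.5, 1],
    [[-0.0015, 0.0055, 0], -0.5, 1],
  ],
)

```text
time: 16.25
tool_pos: [0.5337, -0.0917, 0.0305]
ee_rot: [3.142, 0.0, 2.471]
wrist_force: [-0.6, -0.3, 0.2]
width: 0.0006
finger_force: 0.0
```

>>> carry_out(
  steps=[
    [[-0.0005, 0.001, 0], -0.1, 1],
    [[-0.0005, 0.002, 0], -0.2, 1],
    [[-0.001, 0.003, 0], -0.3, 1],
    [[-0.001, 0.003, 0], -0.4, 1],
    [[-0.001, 0.003, 0], -0.4, 1],
  ],
)

```text
time: 16.88
tool_pos: [0.5362, -0.09, 0.0305]
ee_rot: [-3.142, 0.0, 2.54]
wrist_force: [-0.6, -0.2, -0.6]
width: 0.0005
finger_force: 0.0
```

>>> carry_out(
  steps=[
    [[0, 0.0005, 0], 0, 1],
    [[0, 0.001, 0], 0, 1],
    [[0, 0.001, 0], 0, 1],
  ],
)

```text
time: 17.25
tool_pos: [0.5368, -0.0891, 0.0305]
ee_rot: [-3.142, 0.0, 2.54]
wrist_force: [0.3, -0.0, -0.4]
width: 0.0005
finger_force: 0.0
```

>>> carry_out(
  steps=[
    [[0, 0.0005, 0], 0, 1],
    [[0, 0.001, 0], 0, 1],
    [[0, 0.001, 0], 0, 1],
  ],
)

```text
time: 17.62
tool_pos: [0.5374, -0.0883, 0.0305]
ee_rot: [-3.142, 0.0, 2.54]
wrist_force: [-0.0, 0.1, 0.8]
width: 0.0003
finger_force: 0.0
```

>>> carry_out(
  steps=[
    [[0, 0.0005, 0], 0, 1],
    [[0, 0.001, 0], 0, 1],
    [[0, 0.001, 0], 0, 1],
  ],
)

```text
time: 18.0
tool_pos: [0.5378, -0.0876, 0.0305]
ee_rot: [-3.141, 0.0, 2.54]
wrist_force: [0.5, -1.0, -0.3]
width: 0.0006
finger_force: 0.3
```

>>> carry_out(
  steps=[
    [[0, 0.0005, 0], 0, 1],
    [[0, 0.001, 0], 0, 1],
    [[0, 0.001, 0], 0, 1],
  ],
)

```text
time: 18.38
tool_pos: [0.538, -0.0873, 0.0304]
ee_rot: [-3.14, -0.0, 2.54]
wrist_force: [-2.3, -4.3, 0.6]
width: 0.0004
finger_force: 2.2
```

>>> carry_out(
  steps=[
    [[0, 0.0005, 0], 0, 1],
    [[0, 0.001, 0], 0, 1],
    [[0, 0.001, 0], 0, 1],
  ],
)

```text
time: 18.75
tool_pos: [0.5381, -0.0873, 0.0304]
ee_rot: [-3.138, -0.0, 2.54]
wrist_force: [-4.5, -5.5, 2.0]
width: 0.0003
finger_force: 3.4
```

>>> carry_out(
  steps=[
    [[0, 0.0005, 0], 0, 1],
    [[0, 0.001, 0], 0, 1],
    [[0, 0.001, 0], 0, 1],
  ],
)

```text
time: 19.12
tool_pos: [0.5382, -0.0872, 0.0304]
ee_rot: [-3.136, -0.0, 2.54]
wrist_force: [-5.1, -7.9, 2.1]
width: 0.0005
finger_force: 4.4
```

>>> carry_out(
  steps=[
    [[0, 0.0005, 0], 0, 1],
    [[0, 0.001, 0], 0, 1],
    [[0, 0.001, 0], 0, 1],
    [[0, 0.001, 0], 0, 1],
  ],
)

```text
time: 19.62
tool_pos: [0.5383, -0.0871, 0.0304]
ee_rot: [-3.135, -0.0, 2.54]
wrist_force: [-6.0, -9.0, 2.8]
width: 0.0005
finger_force: 5.4
```

Run:
```python
from h import *
print(robot.get_obs()['wrist_force'])
```

```text
[-5.98031173 -8.99421881  2.81673546]
```

>>> carry_out(
  steps=[
    [[0, 0.0005, 0], 0, 1],
    [[0, 0.0009, 0], 0, 1],
    [[0, 0.0009, 0], 0, 1],
    [[0, 0.0009, 0], 0, 1],
  ],
)

```text
time: 20.12
tool_pos: [0.5384, -0.087, 0.0303]
ee_rot: [-3.133, -0.001, 2.54]
wrist_force: [-7.6, -10.5, 2.2]
width: 0.0003
finger_force: 6.4
```

>>> carry_out(
  steps=[
    [[0, 0, 0], 0, 1],
    [[0, 0, 0], 0, 1],
    [[0, 0, 0], 0, 1],
  ],
)

```text
time: 20.5
tool_pos: [0.5384, -0.087, 0.0304]
ee_rot: [-3.133, -0.001, 2.54]
wrist_force: [-7.4, -10.7, 2.6]
width: 0.0006
finger_force: 6.4
```

Tangential force is now about 13.0 N. I'll hold it for about another second, then back off and lift clear.

>>> carry_out(
  steps=[
    [[0, 0, 0], 0, 1],
    [[0, 0, 0], 0, 1],
    [[0, 0, 0], 0, 1],
    [[0, 0, 0], 0, 1],
    [[0, 0, 0], 0, 1],
    [[0, 0, 0], 0, 1],
  ],
)

```text
time: 21.25
tool_pos: [0.5384, -0.087, 0.0304]
ee_rot: [-3.133, -0.001, 2.54]
wrist_force: [-7.2, -11.4, 3.0]
width: 0.0001
finger_force: 6.4
```

>>> carry_out(
  steps=[
    [[0, -0.003, 0], 0, 1],
    [[0, -0.007, 0], 0, 1],
    [[0, -0.015, 0], 0, 1],
    [[0, -0.025, 0], 0, 1],
    [[0, -0.03, -0.02], 0, 1],
    [[0, -0.04, -0.06], 0, 1],
    [[0, -0.06, -0.1], 0, 1],
    [[0, -0.1, -0.14], 0, 1],
    [[0, -0.13, -0.16], 0, 1],
    [[0, -0.13, -0.16], 0, 1],
  ],
)

```text
time: 22.5
tool_pos: [0.4674, -0.1924, 0.1929]
ee_rot: [3.141, 0.005, 2.537]
wrist_force: [-0.8, -0.0, 0.1]
width: 0.0004
finger_force: 0.0
```

Run:
```python
from fit2 import *
from lev import piv
t=snap('top'); np.savez('top8.npz',**t); plan((.4,-.1,.2),2.5)
x0,x1,y0,y1=.40,.64,-.30,.09
im=ortho(t,.03,x0,x1,y0,y1,2000,0)[:,:,::-1].copy()
cv2.imwrite('pics/o8.png',im)
t0=dict(np.load('top0.npz'))
for nm,w in(('tape',(.55,.635,-.14,-.065)),('jar',(.40,.49,-.30,-.21))):
    a,b=[cv2.cvtColor(ortho(q,.016,*w,2000,0),cv2.COLOR_RGB2GRAY).astype(np.float32) for q in(t0,t)]
    print(nm,cv2.phaseCorrelate(a,b,cv2.createHanningWindow(a.shape[::-1],cv2.CV_32F)),'px at .5mm')
```

```text
shift [ 0.107   0.0369 -0.0091] turn 0.22 pos [ 0.4672 -0.1911  0.1911] rot [3.1404e+00 1.9000e-03 2.5385e+00] F [-0.01  0.08 -0.15] w 0.0003 t 22.55
tape ((-0.25220412837988704, -0.10157454789231224), 0.22383567697030526) px at .5mm
jar ((0.039027484760296716, 0.0287092628360881), 0.41331579867704415) px at .5mm
```

View pics/o8.png

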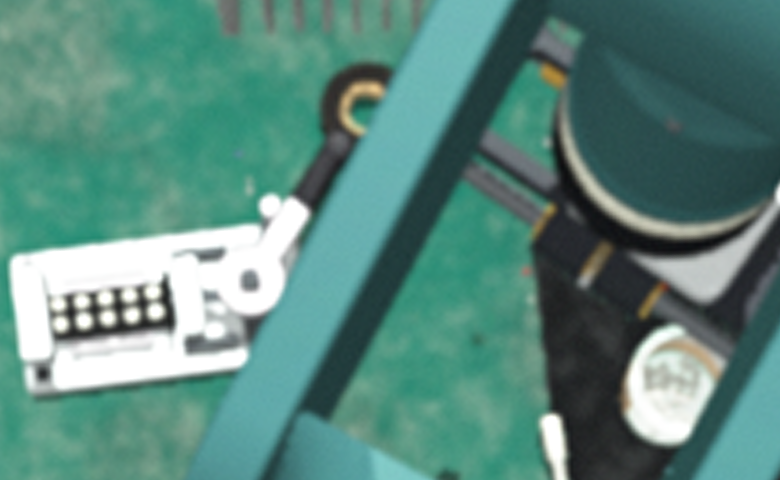

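The final view shows the block clamped between stop and jaw at (110,305). The lever is home at (320,170), the tape roll and jar haven't moved, and the gripper is clear. I'm handing the job in.

```bash
python3 -c "
from bench import robot; print(robot.close_job())"
```

```text
the job is handed in; nothing more can be done
None
```

The job is handed in at about 22.6 s of the 64 s allowed: the block is clamped in the nest, the lever snapped over and was pressed home at about 13 N for just over a second, and the jar and tape roll did not move.

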